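# Release the climate logger from its reading dock

## Task

Push the steel splash plate on the reading dock round on its pin, away from the robot, until it is clear of the logger, then press the logger down to trip its push-push latch and let it spring up. Draw it out and set it down in the grey tray, standing or lying, without dropping it; leave the plate swung open and everything else on the table where it is.

Things in the scene. Friction and masses are not known exactly. Their poses are not given: they have to be found in the camera images.
- dock: Grey reading dock, a fixed box 120 (x) x 150 (y) x 100 mm high with a steel splash plate swinging over its top. Origin: centre of its underside; z up; the face with the small display looks to its -x.
- slot (a point): Centre of the mouth of the dock's slot, 33 (x) x 53 (y) mm, in its top face straight above its origin; dock's axes. Inside, a hook holds the logger down on a spring floor. Pressed 4 mm deeper (about 4 N) the hook lets go for good; hard stop at 9 mm, so press 6 to 8 mm. As the finger backs off, the logger springs up to 25 mm above its latched height in under 1 s and stands there.
- logger: White climate logger, a slab 30 (x) x 50 (y) x 80 mm high, about 80 g, standing in the slot. Origin: centre of its underside; z up; axes parallel to the dock's while in the slot. The upper 38 mm is a plain block, to be gripped across its 30 mm; below that is a notch in the +y end. It cannot be pulled out until the latch is tripped.
- logger_top (a point): Centre of the logger's top face, where to press. Latched, it is 12 mm above the dock's top; sprung up, 37 mm.
- cover (a joint): Angle (rad) of the splash plate, clockwise seen from above: 0 = along the dock's +y, over the logger; 1.57 = along the dock's +x; stop at 1.6. Starts at 0 to 0.3. From 1.0 the logger is uncovered, from 1.3 there is room for fingers. It stays where it is left; about 1 N at the free end moves it.
- pin (a point): The plate's fixed vertical pivot pin, at the height of the dock's top, 66 mm to the dock's -y from the slot's centre. The plate is 52 mm wide and reaches from 20 mm behind the pin to 135 mm beyond it; its underside is 17 mm above the dock's top; both long edges are turned up as rims 3 mm thick with tops 35 mm above the dock's top.
- cover_corner (a point): Point on the outer face of the plate's rim on the robot's side, near the free corner, 120 mm along the plate from the pin and 26 mm to the side, 28 mm above the dock's top. Turns with the plate: its y axis points from the pin to the free end, its x axis is the direction in which to push there to open the plate.
- tray_in (a point): Centre of the inner floor of the grey collecting tray, a fixed open tray 160 (x) x 200 (y) x 30 mm high with 5 mm walls; floor 5 mm above the table; axes parallel to the walls. Empty at the start.
- small_cheese: Bystander: small round cheese, 80 mm across, 50 mm high, far side of the table. Origin: on its underside or axis; leave it where it is.
- waxed_cheese: Bystander: round cheese with black waxed top, 80 mm across, 76 mm high, far side. Origin: on its underside or axis; leave it where it is.
- trier: Bystander: cheese trier: steel rod 12 mm thick with a wooden cross handle 90 mm wide, lying near the robot in the middle. Origin: on its underside or axis; leave it where it is.
- jar: Bystander: glass jar 64 mm across, 85 mm high, far right. Origin: on its underside or axis; leave it where it is.
- brush: Bystander: brush 200 mm long, lying at the left. Origin: on its underside or axis; leave it where it is.
- mould: Bystander: empty white cheese mould, an open cup 100 mm across, 70 mm high, far left. Origin: on its underside or axis; leave it where it is.
- wedge: Bystander: block of cheese 100 x 40 x 45 mm, at the right. Origin: on its underside or axis; leave it where it is.
- tray: The grey tray itself. Origin: centre of its underside, 5 mm below point tray_in.

How it is judged:
On the way, in this order (a step that is already met when the one before it is completed fails the run):
1. the splash plate is swung clear of the logger (at least 0.9 rad), the logger still latched (value of joint cover above 0.9 rad and x of logger in the frame of dock between -0.008 and 0.008 m and y of logger in the frame of dock between -0.008 and 0.008 m and z of logger in the frame of dock below 0.038 m), for 0.1 s.
2. the logger is pressed at least 3 mm deeper into the slot (x of logger in the frame of dock between -0.008 and 0.008 m and y of logger in the frame of dock between -0.008 and 0.008 m and z of logger in the frame of dock below 0.029 m).
3. the logger has sprung up at least 15 mm above its latched height, still in the slot (x of logger in the frame of dock between -0.008 and 0.008 m and y of logger in the frame of dock between -0.008 and 0.008 m and z of logger in the frame of dock between 0.047 and 0.102 m).
At the end, for the whole second after the job is handed in: The logger rests still inside the tray, standing or lying: the centre of its underside is within the tray's outline and at most 85 mm above its floor (so either way up), its weight on the tray; the splash plate is still open by at least 0.9 rad (value of joint cover above 0.9 rad and x of logger in the frame of tray_in between -0.08 and 0.08 m and y of logger in the frame of tray_in between -0.1 and 0.1 m and z of logger in the frame of tray_in between -0.004 and 0.085 m and contact force between logger and tray above 0.2 N and linear speed of logger below 0.02 m/s); the robot touches nothing.
It fails at once if the logger is dropped: it moves faster than 1 m/s while not held (linear speed of logger above 1 m/s and contact force between the fingers and logger below 0.1 N).
It fails at once if a bystander is shifted by more than 30 mm (distance of any of small_cheese, waxed_cheese, trier, jar, brush, mould, wedge from where it was at the start of the episode above 0.03 m).
It also fails if it takes over 54 s, if anything falls off the work surface, if the arm or the gripper's body presses on something with over 40 N, if the wrist force passes 120 N, or if a joint passes its speed limit or range.

## Robot

A 7-joint arm with a two-finger parallel gripper is mounted at the origin on the work surface. World frame = base frame: x ahead of the robot, y to its left, z up, the work surface at z = 0. Lengths are in m, angles in rad, forces in N, time in s.
With the tool pointing down it reaches from about 0.35 to 0.9 m from the base axis. Payload 8.1 kg.
Tool frame: the origin (TCP) lies on the centre line of the jaws, within the pads' length; the fingertips stand 19 mm ahead of it and the grasp point (between the pads) is the TCP (arm.tip_reach is the distance from the TCP to the fingertips, in m); z points along the fingers, y is the line along which they close (so a half turn about z gives the same grasp; the last joint's range is limited). The gripper opens to 92 mm and grips with 3 to 60 N. Pads are 19 mm wide; open, the fingers measure 130 mm over their backs; the gripper's body (75 mm by 190 mm) begins 47 mm behind the grasp point.
Start: joints at [-1.374, 0.434, 0.025, 1.573, -0.012, 1.134, -0.075], TCP at [0.185, 0.597, 0.246] pointing down, gripper open.
Joint ranges: [-2.62, 2.62], [-0.44, 2.09], [-1.27, 1.32], [0.08, 2.57], [-1.32, 4.46], [0.12, 2], [-2.74, 2.74]. Speed limits (rad/s): [2.22, 2.22, 3.01, 3.01, 3.14, 3.14, 3.14].

## Interface

Orientations are given as a rotation vector (axis times angle).
In Python, from cell import arm gives the robot as it stands.
- The arm moves only by the tool arm_command, never from a script. Its argument "targets" is a list that holds one entry, the list of rows, each a list of 6 numbers: the shift along the tool's x, y, z in m, then the turn, a rotation vector about the tool's x, y, z in rad. A call has 1 to 10 rows; each row shifts and turns the commanded pose from where the row before left it, along the tool's axes as they then stand; what a row does not reach is not made up. A row lasts 1/8 s, in which the tool goes at most 62.5 mm and 10.7 degrees, less where a joint would pass 70% of its speed; a pose out of reach is approached as far as the arm can. A call with a gripper value outside its range is refused whole. "jaw" is the finger opening in m, from 0 to 0.0918, set as the call begins (left out, the last holds). The fingers move at their own pace and stop on an object; "newtons" is the grip in N (left out, the last holds). Time passes only in rows, so rows that do not move let the fingers close. It gives the time, the measured TCP pose, the force, the opening and the grip force at its end, in the units of the state.
- arm.observe(): the state, without advancing time (a new reading comes with each control period).
- arm.get_image(name): name is "scene" or "side" or "wrist"; returns a dict with "pixels" (420x560x3 uint8, red, green, blue), "z_map" (420x560 float32, m along the optical axis (not along the pixel's ray), 0 where there is no reading), "fx", "fy", "cx", "cy" (pixels), "xyz" and "rotation" of the camera in the world; the wrist camera has in their place "T_tool_cam" (4x4, takes a point from camera to tool coordinates, whose origin is the TCP and whose axes are the flange's). Camera axes: x right, y down, z forward; pixel columns grow to the right and rows downward; lengths in m; the calibration is good to about 2 mm. A picture is of the moment at which its call begins: read the wrist's pose just before it.
- arm.sign_off(): hands the job in; it is judged then, once.
The state is a dict: "clock": time; "joints": joint angles; "dq": joint speeds; "joint_efforts": joint torques, N m; "position": TCP position; "ee_rot": TCP orientation; "force": force on the tool from outside, world axes, zero at the start; "ft_torque": the same for the moment, N m; "width": opening from 0.0 (shut) to 1.0 (fully open); "gripper_force": force on a finger pad.
Only numpy, scipy, OpenCV 4.12 (cv2) and the standard library are available. Lean on these libraries where they do the work, as an engineer would, in place of code of your own. Each camera call takes 0.05 s, during which the arm holds its last target. There are 200 camera calls.

## Working session

There is one attempt and no reset: what is moved stays moved. The work goes in short steps, Python scripts to look and compute and a tool call to move; the robot and the scene stay as the last step left them, time stands still between calls to the robot, and variables do not carry over. Pictures are saved under pics/ and viewed, at most 10 in all, crops included, and the job is handed in when it is done.

Besides the shell and the picture viewer there is one more tool, called after ">>>" in YAML: its name, and indented under it one key for each argument. arm_command: Moves the arm, as the interface text tells. Its arguments: {"type":"object","properties":{"targets":{"type":"array","items":{"type":"array","items":{"type":"array","items":{"type":"number"}}}},"jaw":{"type":"number"},"newtons":{"type":"number"}},"required":["targets"]}

```bash
mkdir -p pics; ls
cat > h.py <<'E'
import numpy as np, cv2
from cell import arm
from scipy.spatial.transform import Rotation as R
def cam(n):
    s=arm.observe(); im=arm.get_image(n)
    if n=="wrist":
        T=np.eye(4); T[:3,:3]=R.from_rotvec(s["ee_rot"]).as_matrix(); T[:3,3]=s["position"]
        C=T@np.array(im["T_tool_cam"])
    else:
        C=np.eye(4); r=np.array(im["rotation"],float)
        C[:3,:3]=r if r.shape==(3,3) else R.from_rotvec(r).as_matrix(); C[:3,3]=im["xyz"]
    z=im["z_map"]; v,u=np.mgrid[:z.shape[0],:z.shape[1]]
    P=np.stack([(u-im["cx"])/im["fx"]*z,(v-im["cy"])/im["fy"]*z,z],-1)@C[:3,:3].T+C[:3,3]
    P[z<=0]=np.nan
    return im["pixels"],P,C,im
def save(n,px): cv2.imwrite("pics/"+n+".png",px[...,::-1])
E
python3 - <<'E'
from h import *
s=arm.observe(); print({k:np.round(v,3) for k,v in s.items()})
for n in("scene","side"):
    px,P,C,im=cam(n); save(n,px); print(n,C.round(3),im["fx"],np.isnan(P).mean()); np.save(n,P); np.save(n+"px",px)
E
```

```text
pics
{'clock': np.float64(0.0), 'joints': array([-1.374,  0.435,  0.025,  1.574, -0.012,  1.134, -0.075]), 'dq': array([-0.001,  0.   , -0.002, -0.   ,  0.   ,  0.002, -0.002]), 'joint_efforts': array([-1.0000e-03, -6.6786e+01,  9.8500e-01, -3.1446e+01, -6.1000e-02,
        4.3000e-02,  0.0000e+00]), 'position': array([0.184, 0.597, 0.245]), 'ee_rot': array([-4.690e-01, -3.106e+00,  2.000e-03]), 'force': array([-0.553,  0.582,  0.851]), 'ft_torque': array([-0.031, -0.005,  0.022]), 'gripper_force': np.float64(0.0), 'width': np.float64(1.001)}
scene [[ 0.785  0.334 -0.521  1.217]
 [ 0.619 -0.407  0.672 -0.798]
 [ 0.013 -0.85  -0.527  0.758]
 [ 0.     0.     0.     1.   ]] 408.82416573712504 0.004043367346938775
side [[-0.998 -0.049  0.035  0.532]
 [-0.06   0.698 -0.713  0.936]
 [ 0.011 -0.714 -0.7    0.995]
 [ 0.     0.     0.     1.   ]] 485.69400424868957 0.0038775510204081634
```

View pics/scene.png

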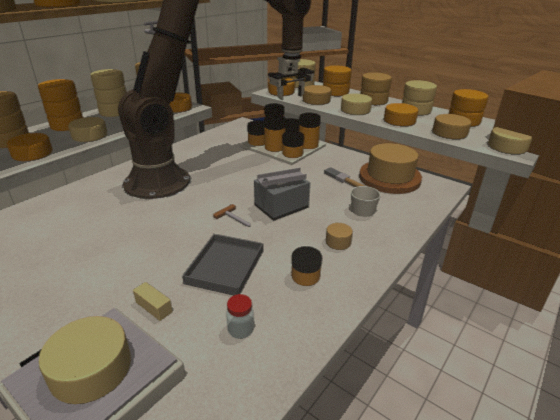

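View pics/side.png

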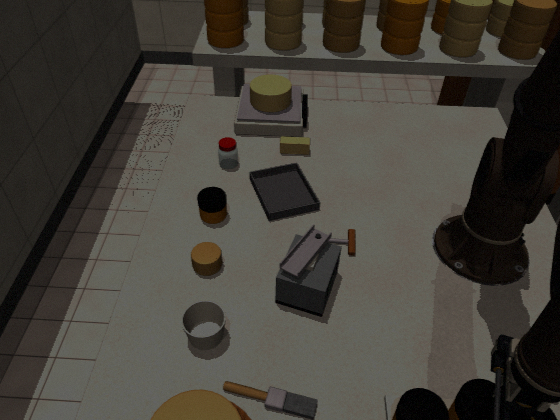

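The scene view shows the dock at about (281,193) and the tray at (225,263). In the side view the plate runs from its pin end at about (320,233) to its free end at (290,275), and the tray is at (284,190).

Run:
```python
from h import *
for n in("scene","side"):
    P=np.load(n+".npy"); Q=P.reshape(-1,3); Q=Q[~np.isnan(Q).any(1)]
    W=Q[(Q[:,0]>.25)&(Q[:,0]<.85)&(Q[:,1]>-.45)&(Q[:,1]<.35)]
    def box(lab,m):
        A=W[m]; 
        if len(A)<5: print(n,lab,len(A)); return
        r=cv2.minAreaRect((A[:,:2]*1000).astype(np.float32)); print(n,lab,len(A),"c",np.round(r[0],1),"sz",np.round(r[1],1),"ang",round(r[2],1))
        return cv2.boxPoints(r)
    near=(W[:,1]>-.1)&(W[:,1]<.25)&(W[:,0]<.68)
    box("docktop",near&(abs(W[:,2]-.1)<.006))
    print(box("plate",near&(W[:,2]>.112)&(W[:,2]<.14)).round())
    box("rims",near&(W[:,2]>.128)&(W[:,2]<.14))
    for a in(.105,.117,.128): print(a,((W[:,2]>a)&(W[:,2]<a+.012)&near).sum())
    box("dockall",near&(W[:,2]>.03)&(W[:,2]<.106))
    # components above table
    import scipy.ndimage as nd
    H=np.zeros((160,120)); 
    for x,y,z in W:
        if z>.012:
            H[int((y+.45)/.005),int((x-.25)/.005)]=max(z,H[int((y+.45)/.005),int((x-.25)/.005)])
    L,k=nd.label(H>0,np.ones((3,3)))
    for i in range(1,k+1):
        yy,xx=np.nonzero(L==i)
        if len(yy)>8: 
            r=cv2.minAreaRect(np.stack([xx*5+252,yy*5-448],1).astype(np.float32)); print(i,np.round(r[0]),np.round(r[1]),round(r[2],1),"h",H[L==i].max().round(3))
```

```text
scene docktop 402 c [479.  164.9] sz [156.1 121.9] ang 70.8
scene plate 563 c [486.  152.3] sz [156.   64.6] ang 59.3
[[418. 102.]
 [474.  69.]
 [554. 203.]
 [498. 236.]]
scene rims 184 c [485.4 151.8] sz [153.5  64.6] ang 59.8
0.105 16
0.117 391
0.128 184
scene dockall 1326 c [489.3  59.4] sz [171.5 320.3] ang 7.1
1 [ 524. -413.] [ 40. 105.] 90.0 h 0.048
2 [ 742. -328.] [60. 60.] 90.0 h 0.088
3 [ 552. -189.] [165. 210.] 21.0 h 0.034
4 [752. -80.] [85. 80.] 90.0 h 0.078
5 [383.   7.] [78. 86.] 4.8 h 0.019
8 [744. 105.] [80. 78.] 33.7 h 0.054
9 [486. 159.] [172. 130.] 63.4 h 0.137
10 [712. 310.] [100.  75.] 0.0 h 0.071
side docktop 1380 c [478.5 168.2] sz [155.3 120.7] ang 73.4
side plate 1242 c [484.6 156.3] sz [157.6  61.9] ang 60.0
[[418. 104.]
 [472.  73.]
 [551. 209.]
 [497. 240.]]
side rims 233 c [487.8 154. ] sz [156.8  53.9] ang 59.8
0.105 95
0.117 981
0.128 233
side dockall 2172 c [492.5  70.7] sz [172.  369.9] ang 8.6
1 [ 527. -406.] [ 55. 100.] 90.0 h 0.05
3 [ 741. -317.] [64. 60.] 45.0 h 0.089
4 [ 555. -185.] [165. 213.] 21.4 h 0.034
5 [752. -76.] [85. 80.] 90.0 h 0.082
6 [379.  12.] [65. 90.] 0.0 h 0.02
7 [474. 161.] [175. 125.] 72.6 h 0.139
8 [521. 112.] [72. 20.] 63.4 h 0.103
9 [743. 116.] [78. 81.] 45.0 h 0.055
10 [712. 312.] [ 70. 100.] 90.0 h 0.074
```

```bash
cat >> h.py <<'E'
def plan(wps,step=.055,turn=.17):
    "wps: (x,y,z,yaw of tool y in rad); prints rows in the tool's axes, tool kept pointing down"
    s=arm.observe(); M=R.from_rotvec(s["ee_rot"]).as_matrix(); p=np.array(s["position"])
    print("at",p.round(4),"yaw",np.arctan2(M[1,1],M[0,1]).round(3),"clock",s["clock"],"F",np.round(s["force"],1))
    out=[]
    for x,y,z,w in wps:
        t=np.array([x,y,z]); c=np.arctan2(M[1,1],M[0,1]); n=max(1,int(np.ceil(max(np.linalg.norm(t-p)/step,abs(w-c)/turn))))
        p0=p.copy()
        for i in range(1,n+1):
            wi=c+(w-c)*i/n; Y=np.array([np.cos(wi),np.sin(wi),0]); Z=np.array([0,0,-1.]); G=np.stack([np.cross(Y,Z),Y,Z],1)
            d=np.round(M.T@(p0+(t-p0)*i/n-p),3); r=np.round(R.from_matrix(M.T@G).as_rotvec(),3)
            out.append([*map(float,d),*map(float,r)]); p=p+M@d; M=M@R.from_rotvec(r).as_matrix()
    for i in range(0,len(out),10): print(out[i:i+10])
PIN=np.array([.457,.104])
def push(a,r=.105,side=.0355):
    "pose beside the plate's rim when the plate points along world angle a"
    d=np.array([np.cos(a),np.sin(a)]); n=np.array([-d[1],d[0]]); return PIN+r*d+side*n
E
python3 - <<'E'
from h import *
a=np.radians(60); q=push(a,side=.060)
plan([(*q,.20,a),(*q,.137,a)])
E
```

```text
at [0.1845 0.5967 0.245 ] yaw 1.271 clock 0.1 F [-0.1  0.5  0.1]
[[-0.041, -0.03, 0.005, -0.001, 0.0, 0.025], [-0.042, -0.03, 0.005, -0.0, 0.0, 0.025], [-0.043, -0.028, 0.005, -0.0, 0.0, 0.025], [-0.043, -0.028, 0.005, -0.0, 0.0, 0.024], [-0.044, -0.026, 0.005, -0.0, 0.0, 0.025], [-0.045, -0.025, 0.005, -0.0, 0.0, 0.025], [-0.045, -0.024, 0.005, -0.0, 0.0, 0.025], [-0.046, -0.023, 0.005, -0.0, 0.0, 0.025], [-0.046, -0.022, 0.005, -0.0, 0.0, 0.025], [-0.0, 0.0, 0.032, -0.0, 0.0, -0.0]]
[[-0.0, 0.0, 0.031, -0.0, 0.0, -0.0]]
```

>>> arm_command:
  targets:
    - [[-0.041, -0.03, 0.005, 0, 0, 0.025], [-0.042, -0.03, 0.005, 0, 0, 0.025], [-0.043, -0.028, 0.005, 0, 0, 0.025], [-0.043, -0.028, 0.005, 0, 0, 0.025], [-0.044, -0.026, 0.005, 0, 0, 0.025], [-0.045, -0.025, 0.005, 0, 0, 0.025], [-0.045, -0.024, 0.005, 0, 0, 0.025], [-0.046, -0.023, 0.005, 0, 0, 0.025], [-0.046, -0.022, 0.005, 0, 0, 0.025], [0, 0, 0, 0, 0, 0]]
  jaw: 0
  newtons: 10

```text
clock: 1.35
position: [0.4591, 0.2209, 0.2003]
ee_rot: [0.826, 3.03, -0.003]
force: [0.4, 1.6, -0.4]
width: 0.008
gripper_force: 0.0
```

Run:
```python
from h import *
px,P,C,im=cam("side"); 
Q=P.reshape(-1,3); 
px,P2,C,im=cam("wrist"); save("w1",px)
Q=P2.reshape(-1,3);Q=Q[~np.isnan(Q).any(1)]
m=(abs(Q[:,2]-.1225)<.018)&(abs(Q[:,0]-.48)<.12)&(abs(Q[:,1]-.16)<.12)&(Q[:,2]>.113)
A=Q[m]; r=cv2.minAreaRect((A[:,:2]*1000).astype(np.float32)); print(r)
print(arm.observe()["width"])
a=np.radians(60); q=push(a,side=.060); plan([(*q,.137,a)])
```

```text
((474.85858154296875, 144.09483337402344), (129.3751983642578, 62.63296890258789), 60.07600784301758)
0.009600605735552697
at [0.457  0.225  0.2004] yaw 1.045 clock 1.45 F [-0.9  0.4 -0.1]
[[-0.0, 0.0, 0.032, -0.001, -0.001, -0.001], [-0.001, 0.0, 0.031, 0.0, 0.0, -0.001]]
```

View pics/w1.png

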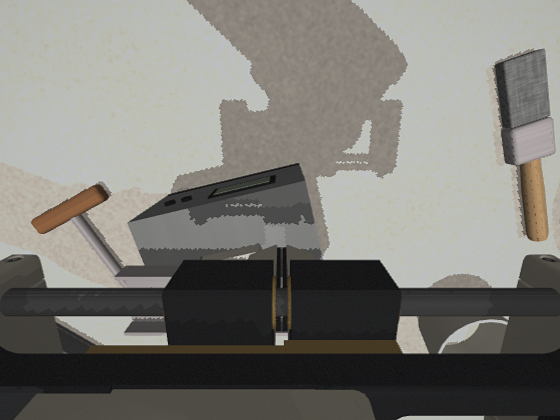

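The wrist view shows the dock at about (230,215), with its display towards the robot. The closed fingers at (280,300) hide the plate. Next I'll lower the tool and push.

>>> arm_command:
  targets:
    - [[0, 0, 0.032, 0, 0, 0], [0, 0, 0.031, 0, 0, 0], [0, 0, 0, 0, 0, 0]]

```text
clock: 1.82
position: [0.4549, 0.2259, 0.1361]
ee_rot: [-0.81, -3.032, 0.005]
force: [-0.5, 0.1, 0.3]
width: 0.005
gripper_force: 0.0
```

Run:
```python
from h import *
plan([(*push(np.radians(60),side=.037),.137,np.radians(60))]+[(*push(np.radians(t),side=.0355),.137,np.radians(t)) for t in np.arange(52,-12,-7.8)])
```

```text
at [0.4549 0.2259 0.1361] yaw 1.048 clock 1.825 F [-0.5  0.1  0.3]
[[-0.026, 0.0, -0.001, -0.004, -0.002, 0.001], [-0.016, 0.004, 0.0, 0.0, -0.001, 0.14], [-0.015, 0.004, 0.0, 0.0, 0.0, 0.136], [-0.014, 0.004, 0.0, 0.0, 0.0, 0.136], [-0.015, 0.004, 0.0, 0.0, 0.0, 0.136], [-0.014, 0.004, 0.0, 0.001, 0.0, 0.136], [-0.015, 0.004, 0.0, -0.0, 0.0, 0.137], [-0.015, 0.004, 0.0, -0.0, 0.0, 0.136], [-0.014, 0.003, 0.0, -0.0, 0.0, 0.136], [-0.015, 0.004, 0.0, -0.0, 0.0, 0.136]]
```

>>> arm_command:
  targets:
    - [[-0.025, 0, 0, 0, 0, 0], [-0.016, 0.004, 0, 0, 0, 0.14], [-0.015, 0.004, 0, 0, 0, 0.136], [-0.015, 0.004, 0, 0, 0, 0.136]]

```text
clock: 2.33
position: [0.5224, 0.1955, 0.1391]
ee_rot: [-1.422, -2.801, -0.002]
force: [-1.2, -0.1, 0.0]
width: 0.007
gripper_force: 0.6
```

>>> arm_command:
  targets:
    - [[-0.015, 0.004, 0, 0, 0, 0.136], [-0.014, 0.004, 0, 0, 0, 0.136], [-0.015, 0.004, 0, 0, 0, 0.136], [-0.015, 0.004, 0, 0, 0, 0.136], [-0.014, 0.004, 0, 0, 0, 0.136], [-0.015, 0.004, 0, 0, 0, 0.14], [0, 0, 0, 0, 0, 0], [0, 0, 0, 0, 0, 0]]

```text
clock: 3.32
position: [0.5693, 0.1203, 0.1383]
ee_rot: [-2.413, -2.011, -0.001]
force: [0.1, 0.8, 0.1]
width: 0.003
gripper_force: 0.0
```

Run:
```python
from h import *
plan([])
px,P,C,im=cam("side"); save("s2",cv2.resize(px[180:340,220:400],None,fx=3,fy=3)); np.save("s2",P)
Q=P.reshape(-1,3);Q=Q[~np.isnan(Q).any(1)]
A=Q[(Q[:,2]>.114)&(Q[:,2]<.14)&(abs(Q[:,0]-.52)<.15)&(abs(Q[:,1]-.1)<.09)]
r=cv2.minAreaRect((A[:,:2]*1000).astype(np.float32)); print(r)
```

```text
at [0.5693 0.1203 0.1383] yaw -0.182 clock 3.325 F [0.1 0.8 0.1]
((516.4349365234375, 110.00755310058594), (117.53357696533203, 150.80825805664062), 65.11592102050781)
```

View pics/s2.png

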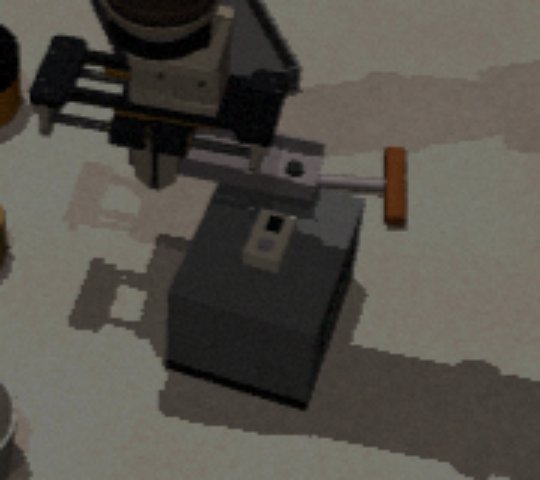

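The plate is swung open along the dock's +x, and the white logger top is exposed at crop (272,228). I'll measure it next.

Run:
```python
from h import *
P=np.load("s2.npy");Q=P.reshape(-1,3);Q=Q[~np.isnan(Q).any(1)]
A=Q[(Q[:,2]>.107)&(Q[:,2]<.117)&(abs(Q[:,0]-.479)<.045)&(Q[:,1]>.13)&(Q[:,1]<.22)]
print(len(A),cv2.minAreaRect((A[:,:2]*1000).astype(np.float32)),A.mean(0), np.median(A[:,2]))
a=-.182;q=push(a,side=.07)
y0=.0
plan([(*q,.139,a),(.479,.1665,.20,.18)])
```

```text
220 ((475.094482421875, 160.08877563476562), (72.71321105957031, 32.62018966674805), 68.68605041503906) [0.47844113 0.17021354 0.11169815] 0.11173002907737128
at [0.5692 0.1203 0.1382] yaw -0.182 clock 3.375 F [-0.1  0.3  0.7]
[[0.034, -0.002, -0.001, -0.0, -0.001, 0.0], [-0.002, -0.032, -0.02, -0.0, -0.0, -0.121], [0.003, -0.031, -0.021, -0.0, -0.0, -0.12], [0.006, -0.032, -0.02, -0.0, -0.0, -0.121]]
```

Run:
```python
from h import *
a=-.182;q=push(a,side=.065)
plan([(*q,.150,-.25),(.4785,.168,.155,-.314)])
```

```text
at [0.5692 0.1203 0.1382] yaw -0.182 clock 3.375 F [-0.1  0.3  0.7]
[[0.029, -0.002, -0.012, -0.0, -0.001, 0.068], [-0.003, -0.048, -0.002, -0.0, -0.0, 0.032], [-0.004, -0.048, -0.003, -0.0, -0.0, 0.032]]
```

>>> arm_command:
  targets:
    - [[0.029, -0.002, -0.012, 0, 0, 0.068], [-0.003, -0.048, -0.002, 0, 0, 0.032], [-0.004, -0.048, -0.003, 0, 0, 0.032], [0, 0, 0, 0, 0, 0], [0, 0, 0, 0, 0, 0]]

```text
clock: 4.0
position: [0.4788, 0.1674, 0.1552]
ee_rot: [-2.543, -1.845, -0.002]
force: [0.1, -0.3, 0.1]
width: 0.009
gripper_force: 0.0
```

Run:
```python
from h import *
plan([(.4785,.168,.134,-.314)])
px,P,C,im=cam("wrist"); save("w3",px)
px,P,C,im=cam("side")
Q=P.reshape(-1,3);Q=Q[~np.isnan(Q).any(1)]
A=Q[(Q[:,2]>.1135)&(Q[:,2]<.14)&(abs(Q[:,0]-.52)<.15)&(Q[:,1]<.128)&(Q[:,1]>.04)]
print(cv2.minAreaRect((A[:,:2]*1000).astype(np.float32)))
```

```text
at [0.4788 0.1674 0.1552] yaw -0.315 clock 4.0 F [ 0.1 -0.3  0.1]
[[0.0, -0.001, 0.021, 0.001, -0.001, -0.001]]
((516.1639404296875, 95.84933471679688), (53.39033889770508, 154.42086791992188), 79.16474151611328)
```

View pics/w3.png

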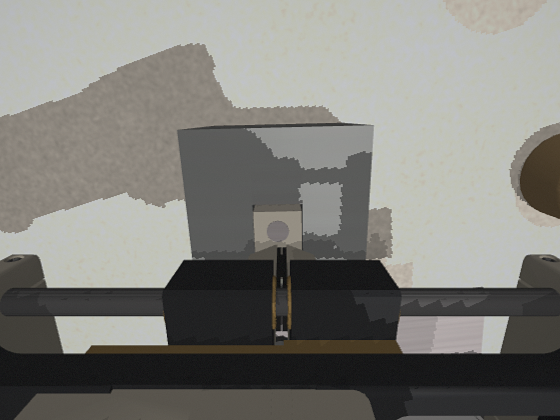

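The logger top is centred at (278,228), under the fingers and square to them. Next is the press.

>>> arm_command:
  targets:
    - [[0, 0, 0.018, 0, 0, 0], [0, 0, 0.003, 0, 0, 0], [0, 0, 0.003, 0, 0, 0], [0, 0, 0.003, 0, 0, 0], [0, 0, 0.002, 0, 0, 0], [0, 0, 0.002, 0, 0, 0], [0, 0, 0, 0, 0, 0], [0, 0, 0, 0, 0, 0]]

```text
clock: 5.1
position: [0.4785, 0.1666, 0.1238]
ee_rot: [2.545, 1.842, 0.0]
force: [1.3, -1.3, 3.4]
width: 0.006
gripper_force: 1.6
```

>>> arm_command:
  targets:
    - [[0, 0, -0.008, 0, 0, 0], [0, 0, -0.01, 0, 0, 0], [0, 0, -0.01, 0, 0, 0], [0, 0, -0.02, 0, 0, 0], [0, 0, -0.03, 0, 0, 0], [0, 0, 0, 0, 0, 0], [0, 0, 0, 0, 0, 0], [0, 0, 0, 0, 0, 0]]
  jaw: 0.07

```text
clock: 6.1
position: [0.4778, 0.1665, 0.201]
ee_rot: [-2.545, -1.842, 0.002]
force: [-0.3, 0.3, -0.2]
width: 0.756
gripper_force: 0.0
```

Run:
```python
from h import *
plan([]); print(arm.observe()["width"])
px,P,C,im=cam("wrist"); save("w4",px)
Q=P.reshape(-1,3);Q=Q[~np.isnan(Q).any(1)]
for lo in (.107,.117,.131):
    A=Q[(Q[:,2]>lo)&(Q[:,2]<lo+.01)&(abs(Q[:,0]-.479)<.03)&(abs(Q[:,1]-.167)<.035)]
    print(lo,len(A), A.mean(0) if len(A) else "", cv2.minAreaRect((A[:,:2]*1000).astype(np.float32)) if len(A) else "")
```

```text
at [0.4778 0.1665 0.201 ] yaw -0.318 clock 6.1 F [-0.3  0.3 -0.2]
0.7559739782149087
0.107 120 [0.48313072 0.19088219 0.11223694] ((483.2065124511719, 190.90345764160156), (0.7930879592895508, 29.41363525390625), 73.48234558105469)
0.117 138 [0.48326508 0.18982807 0.12219081] ((463.3704833984375, 168.17721557617188), (72.64024353027344, 27.175331115722656), 48.759857177734375)
0.131 2929 [0.47647181 0.16857652 0.13779959] ((473.6199951171875, 159.38128662109375), (66.85063171386719, 30.499662399291992), 72.531005859375)
```

View pics/w4.png

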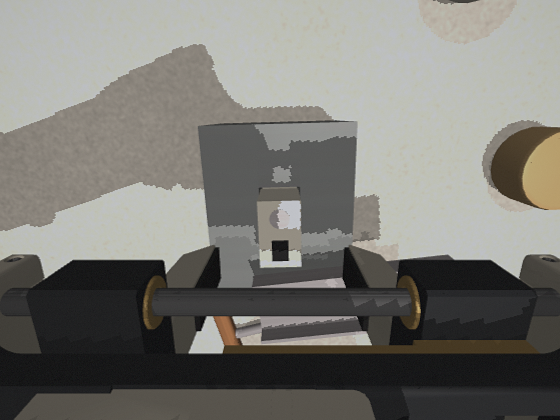

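The logger has sprung up, with its top at about (280,228) and z about 0.137, between the open fingers. Now I'll grasp it.

>>> arm_command:
  targets:
    - [[0, -0.002, 0.04, 0, 0, 0], [0, 0, 0.025, 0, 0, 0], [0, 0, 0.011, 0, 0, 0], [0, 0, 0, 0, 0, 0]]

```text
clock: 6.65
position: [0.4762, 0.1669, 0.1253]
ee_rot: [2.546, 1.841, -0.002]
force: [-0.0, 0.8, 0.2]
width: 0.763
gripper_force: 0.0
```

>>> arm_command:
  targets:
    - [[0, 0, 0, 0, 0, 0], [0, 0, 0, 0, 0, 0], [0, 0, 0, 0, 0, 0], [0, 0, 0, 0, 0, 0], [0, 0, 0, 0, 0, 0], [0, 0, 0, 0, 0, 0], [0, 0, 0, 0, 0, 0]]
  jaw: 0.01
  newtons: 20

```text
clock: 7.52
position: [0.4765, 0.1673, 0.1258]
ee_rot: [-2.545, -1.842, -0.0]
force: [-0.7, 0.0, 0.4]
width: 0.328
gripper_force: 19.8
```

>>> arm_command:
  targets:
    - [[0, 0, -0.02, 0, 0, 0], [0, 0, -0.03, 0, 0, 0], [0, 0, -0.03, 0, 0, 0], [0, 0, -0.03, 0, 0, 0], [0, 0, -0.03, 0, 0, 0], [0, 0, 0, 0, 0, 0]]

```text
clock: 8.28
position: [0.4775, 0.1675, 0.2674]
ee_rot: [2.545, 1.842, 0.006]
force: [0.2, -0.6, -0.9]
width: 0.325
gripper_force: 19.8
```

Run:
```python
from h import *
s=arm.observe();print(s["width"],s["gripper_force"])
plan([(.553,-.187,.26,-.314)],step=.04)
```

```text
0.3254703705648085 19.8113813996315
at [0.4775 0.1675 0.2674] yaw -0.318 clock 8.275 F [ 0.2 -0.6 -0.9]
[[-0.031, 0.018, 0.001, 0.002, -0.003, -0.0], [-0.032, 0.019, 0.0, 0.0, 0.0, -0.001], [-0.031, 0.018, 0.001, 0.0, 0.0, -0.0], [-0.031, 0.018, 0.001, 0.0, 0.0, -0.001], [-0.032, 0.018, 0.001, 0.0, 0.0, -0.0], [-0.031, 0.018, 0.0, 0.0, 0.0, -0.0], [-0.031, 0.019, 0.001, 0.0, 0.0, -0.001], [-0.032, 0.018, 0.001, 0.0, 0.0, -0.0], [-0.031, 0.018, 0.001, 0.0, 0.0, -0.001], [-0.031, 0.018, 0.0, 0.0, 0.0, -0.0]]
```

>>> arm_command:
  targets:
    - [[-0.031, 0.018, 0.001, 0, 0, 0], [-0.032, 0.019, 0, 0, 0, 0], [-0.031, 0.018, 0.001, 0, 0, 0], [-0.031, 0.018, 0.001, 0, 0, 0], [-0.032, 0.018, 0.001, 0, 0, 0], [-0.031, 0.018, 0, 0, 0, 0], [-0.031, 0.019, 0.001, 0, 0, 0], [-0.032, 0.018, 0.001, 0, 0, 0], [-0.031, 0.018, 0.001, 0, 0, 0], [-0.031, 0.018, 0, 0, 0, 0]]

```text
clock: 9.52
position: [0.551, -0.1878, 0.2571]
ee_rot: [-2.544, -1.841, 0.002]
force: [0.3, 0.1, -0.7]
width: 0.325
gripper_force: 19.8
```

Run:
```python
from h import *
plan([])
px,P,C,im=cam("scene"); save("s5",px)
p=arm.observe()["position"];Q=P.reshape(-1,3);Q=Q[~np.isnan(Q).any(1)]
A=Q[(abs(Q[:,0]-p[0])<.05)&(abs(Q[:,1]-p[1])<.05)&(Q[:,2]>.1)]; print("lowest of logger",np.percentile(A[:,2],[0,1,2]))
```

```text
at [ 0.551  -0.1878  0.2571] yaw -0.318 clock 9.525 F [ 0.3  0.1 -0.7]
lowest of logger [0.18637166 0.19673506 0.20611702]
```

View pics/s5.png

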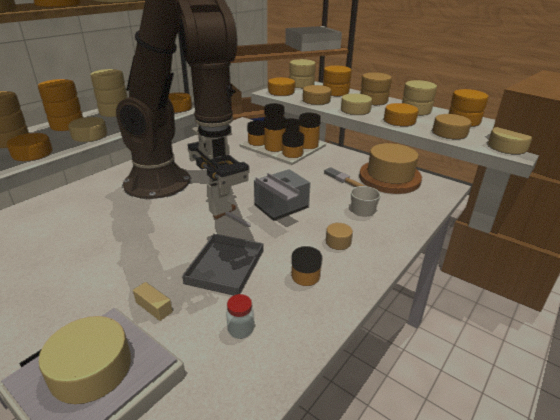

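The logger is held upright at (222,205), above the tray at (225,263), and the plate is still open. Its underside is about 70 mm below the TCP.

>>> arm_command:
  targets:
    - [[0, 0, 0.04, 0, 0, 0], [0, 0, 0.04, 0, 0, 0], [0, 0, 0.04, 0, 0, 0], [0, 0, 0.03, 0, 0, 0], [0, 0, 0.02, 0, 0, 0], [0, 0, 0.005, 0, 0, 0], [0, 0, 0.003, 0, 0, 0], [0, 0, 0, 0, 0, 0]]

```text
clock: 10.58
position: [0.5517, -0.1871, 0.0811]
ee_rot: [2.545, 1.841, 0.001]
force: [1.1, -0.5, -0.9]
width: 0.324
gripper_force: 19.8
```

>>> arm_command:
  targets:
    - [[0, 0, 0.002, 0, 0, 0], [0, 0, 0.002, 0, 0, 0], [0, 0, 0, 0, 0, 0]]

```text
clock: 10.95
position: [0.5514, -0.1869, 0.0767]
ee_rot: [-2.545, -1.842, -0.0]
force: [0.5, 0.4, -1.3]
width: 0.329
gripper_force: 19.8
```

Not in contact yet: the vertical force is still only the logger's weight. I'll creep down.

>>> arm_command:
  targets:
    - [[0, 0, 0.001, 0, 0, 0], [0, 0, 0.001, 0, 0, 0], [0, 0, 0, 0, 0, 0]]

```text
clock: 11.32
position: [0.5514, -0.187, 0.0746]
ee_rot: [-2.545, -1.841, 0.0]
force: [-0.1, 0.0, -1.3]
width: 0.326
gripper_force: 19.8
```

>>> arm_command:
  targets:
    - [[0, 0, 0.001, 0, 0, 0], [0, 0, 0.001, 0, 0, 0], [0, 0, 0, 0, 0, 0]]

```text
clock: 11.7
position: [0.5516, -0.1871, 0.0739]
ee_rot: [-2.545, -1.841, -0.002]
force: [-4.2, 1.7, 14.2]
width: 0.329
gripper_force: 19.9
```

Contact. I'll ease off, release and withdraw.

>>> arm_command:
  targets:
    - [[0, 0, -0.001, 0, 0, 0], [0, 0, 0, 0, 0, 0]]

```text
clock: 11.95
position: [0.5516, -0.187, 0.0739]
ee_rot: [2.545, 1.841, 0.001]
force: [-1.6, 1.3, 4.1]
width: 0.326
gripper_force: 19.8
```

>>> arm_command:
  targets:
    - [[0, 0, 0, 0, 0, 0], [0, 0, 0, 0, 0, 0], [0, 0, 0, 0, 0, 0], [0, 0, 0, 0, 0, 0], [0, 0, -0.02, 0, 0, 0], [0, 0, -0.04, 0, 0, 0], [0, 0, -0.05, 0, 0, 0], [0, 0, -0.05, 0, 0, 0], [0, 0, 0, 0, 0, 0]]
  jaw: 0.07

```text
clock: 13.08
position: [0.5533, -0.1882, 0.2375]
ee_rot: [2.541, 1.838, 0.007]
force: [0.1, 0.1, -0.2]
width: 0.761
gripper_force: 0.0
```

Run:
```python
from h import *
plan([])
px,P,C,im=cam("scene"); save("s6",px)
Q=P.reshape(-1,3);Q=Q[~np.isnan(Q).any(1)]
A=Q[(abs(Q[:,0]-.552)<.06)&(abs(Q[:,1]+.187)<.06)&(Q[:,2]>.07)&(Q[:,2]<.12)]; print(A.mean(0),A[:,2].max())
px,P,C,im=cam("side")
Q=P.reshape(-1,3);Q=Q[~np.isnan(Q).any(1)]
A=Q[(Q[:,2]>.114)&(Q[:,2]<.14)&(abs(Q[:,0]-.52)<.15)&(Q[:,1]<.19)&(Q[:,1]>.02)]
print(cv2.minAreaRect((A[:,:2]*1000).astype(np.float32)))
```

```text
at [ 0.5533 -0.1882  0.2375] yaw -0.318 clock 13.075 F [ 0.1  0.1 -0.2]
[ 0.55480545 -0.19200306  0.08125132] 0.08712039184275144
((515.9185180664062, 94.05668640136719), (59.148338317871094, 155.2630157470703), 78.44127655029297)
```

View pics/s6.png

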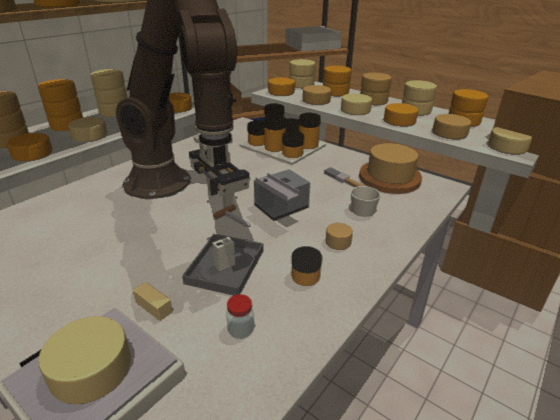

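The logger stands in the tray at (223,255). The gripper is clear of it at (225,205), and the plate is open at about 83°.

```bash
python3 -c "
from cell import arm
print(arm.sign_off())"
```

```text
the job is handed in; nothing more can be done
None
```

The job is handed in at about 13 s of the 54 s allowed: the plate was left open at about 83° (1.45 rad), the logger was unlatched, drawn out and stood upright in the tray, no bystanders appeared moved in the last picture, and the judge's verdict was not shown to me.

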